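# Stow a pair of car dampers and snap the case shut

## Task

Put the two loose model-car dampers away: lay each one lengthwise in the bay of the open case that is cut to its length, resting down between its saddles. Then swing the lid over and press its front edge down past the catch until it snaps fully shut and stays shut. Leave everything else on the desk where it is.

Things in the scene. Friction and masses are not known exactly. Their poses are not given: they have to be found in the camera images.
- case: Black plastic case fixed to the desk, 130 mm (x, front to hinge side) by 190 mm (y, to its left) by 45 mm high, walls 5 mm, floor 6 mm up. Origin: centre of its underside. Two bays run along x: long at y = +45 mm, short at y = -45 mm. In each, two saddles: pairs of grey blocks 16 mm above the floor, 12 mm long, 34 mm apart; fingers fit between the saddles.
- bay_long (a point): Centre of the long bay's floor (6 mm above the case's underside), axes as the case. Its saddles are centred at x = +-34 mm; the bay is 120 mm long.
- bay_short (a point): Centre of the short bay's floor (6 mm above the case's underside), axes as the case. Its saddles are centred at x = +-24 mm; end fillers 28 mm high cut the bay down to 90 mm long.
- lid_hinge (a point): Middle of the lid's hinge line, at the back rim of the case: 69 mm behind the case's centre, 45 mm above its underside. The hinge line runs along the case's y.
- lid (a joint): Lid angle (rad): 0 fully shut, 1.57 upright, 2.0 leaning back. Clear panel with a black rim, 136 mm hinge to front edge, 190 mm wide, 8 mm thick, underside 45 mm up when shut. Stiff hinge: it stays where left. A sprung catch, front middle, stops it about 0.07 rad (10 mm) short of shut; about 10 N down near the front edge snaps it past, then it holds at 0.
- lid_edge (a point): Middle of the lid's front edge, on its outer (top) face; 136 mm from the hinge. A 24 mm wide snap tab projects 11 mm beyond this edge.
- damper_long: The longer damper (shock absorber): 104 mm long along its x, a dark coil spring 20 mm in diameter round an aluminium body, with two square 24 mm black spring seats 6 mm thick centred 34 mm either side of the middle, and an eyelet at each end. Origin: on its axis at mid-length, 12 mm above what it lies on. 70 g.
- damper_short: The shorter damper, of the same make: 76 mm long along its x, spring 20 mm in diameter, square 24 mm spring seats 6 mm thick centred 24 mm either side of the middle. Origin: on its axis at mid-length, 12 mm above what it lies on. 70 g.
- wheel: Bystander: rubber-tyred wheel lying flat, 82 mm in diameter, 36 mm high. Origin: centre of its underside.
- wishbone: Bystander: flat black suspension arm, about 82 by 50 mm, 12 mm high. Origin: centre of its underside.
- drink_can: Bystander: slim drink can standing upright, 53 mm in diameter, 104 mm high. Origin: centre of its underside.
- driver: Bystander: black-handled screwdriver, 170 mm long, lying along its x. Origin: its underside.
- motor: Bystander: electric motor lying along its x, 36 mm in diameter, 50 mm long. Origin: centre of its underside.
- glue_bottle: Bystander: slim white bottle standing upright, 36 mm in diameter, 110 mm high. Origin: centre of its underside.
- battery: Bystander: flat black battery pack, 46 by 138 by 24 mm. Origin: centre of its underside.
- servo: Bystander: small black servo, 54 by 20 by 41 mm high. Origin: centre of its underside.
Mind the look-alikes: they are no part of the job. What is shaped like the damper_short but blue or pink is not meant. What is shaped like the damper_long but purple is not meant.

How it is judged:
On the way, in this order (a step that is already met when the one before it is completed fails the run):
1. both dampers lie in their own bays, let go, while the lid is still open (x of damper_long in the frame of bay_long between -0.012 and 0.012 m and y of damper_long in the frame of bay_long between -0.009 and 0.009 m and z of damper_long in the frame of bay_long between 0.005 and 0.018 m and angle between the x axis of each of damper_long, damper_short and the x axis of case, either way round below 0.25 rad and x of damper_short in the frame of bay_short between -0.01 and 0.01 m and y of damper_short in the frame of bay_short between -0.009 and 0.009 m and z of damper_short in the frame of bay_short between 0.005 and 0.018 m and contact force between the fingers and damper_long below 0.05 N and contact force between the fingers and damper_short below 0.05 N and value of joint lid above 0.3 rad), for 0.2 s.
2. the lid is snapped shut (value of joint lid below 0.02 rad), for 0.2 s.
At the end, for the whole second after the job is handed in: Lid shut past its catch (joint under 0.02 rad). Each damper at rest in its own bay, axis 5 to 18 mm above the bay floor, within 12 mm (long) or 10 mm (short) lengthwise and 9 mm sideways of the bay centre, within 0.25 rad of the case x, either way round (x of damper_long in the frame of bay_long between -0.012 and 0.012 m and y of damper_long in the frame of bay_long between -0.009 and 0.009 m and z of damper_long in the frame of bay_long between 0.005 and 0.018 m and angle between the x axis of each of damper_long, damper_short and the x axis of case, either way round below 0.25 rad and x of damper_short in the frame of bay_short between -0.01 and 0.01 m and y of damper_short in the frame of bay_short between -0.009 and 0.009 m and z of damper_short in the frame of bay_short between 0.005 and 0.018 m and value of joint lid below 0.02 rad and linear speed of each of damper_long, damper_short below 0.02 m/s); the robot touches nothing.
It fails at once if a bystander (wheel, wishbone, can, screwdriver, motor, bottle, battery, servo) is moved more than 30 mm (distance of any of wheel, wishbone, drink_can, driver, motor, glue_bottle, battery, servo from where it was at the start of the episode above 0.03 m).
It fails at once if the bottle or the can is tipped over (angle between any of glue_bottle, drink_can's own z axis and vertical above 0.5 rad).
It also fails if it takes over 72 s, if anything falls off the work surface, if the arm or the gripper's body presses on something with over 40 N, if the wrist force passes 120 N, or if a joint passes its speed limit or range.

## Robot

A 6-joint arm with a two-finger parallel gripper is mounted at the origin on the work surface. World frame = base frame: x ahead of the robot, y to its left, z up, the work surface at z = 0. Lengths are in m, angles in rad, forces in N, time in s.
With the tool pointing down it reaches from about 0.375 to 0.9 m from the base axis. Payload 3.1 kg.
Tool frame: the origin (TCP) lies at the very end of the fingers, on their centre line; the grasp point (between the pads) lies 19 mm behind it (manip.hold_point_z is the distance from the TCP to the grasp point, in m); y points along the fingers, z is the direction in which the jaws open and shut, and the axes are right-handed (so a half turn about y gives the same grasp; the last joint's range is limited). The gripper opens to 85 mm and grips with 20 to 120 N. Pads are 22 mm wide; open, the fingers measure 114 mm over their backs; the gripper's body (76 mm by 85 mm) begins 54 mm behind the grasp point. The pads swing forward as they close: fully open they stand 13 mm farther back than shut.
Start: joints at [-1.458, 0.527, 1.433, -0, 1.181, -0.178], TCP at [0.179, -0.599, 0.231] pointing down, gripper open.
Joint ranges: [-3.08, 3.08], [-0.75, 2.2], [0.22, 2.44], [-1.43, 4.57], [0, 2.65], [-2.85, 2.85]. Speed limits (rad/s): [2.79, 2.79, 3.14, 3.14, 3.14, 3.14].

## Interface

Orientations are given as a unit quaternion [x, y, z, w].
In Python, from station import manip, eyes, workorder gives the robot as it stands. The module is installed in compiled form; this text tells all that it offers.
- The arm moves only by the shell command python3 -m jog 'ROWS' [OPENING] [FORCE]. ROWS is JSON, a list of rows, each a list of 2 entries, a list of its own where there are three numbers: the shift along the tool's x, y, z in cm, then the turn about the tool's y in rad. A call has 1 to 20 rows; each row is the pose to reach, as a shift and turn from the pose commanded when the call began, along the tool's axes at that moment; what a row does not reach only later rows make up. A row lasts 1/12 s, in which the tool goes at most 41.7 mm and 7.16 degrees, less where a joint would pass 70% of its speed; a pose out of reach is approached as far as the arm can. A call with a gripper value outside its range is refused whole. OPENING is the finger opening in cm, from 0 to 8.54, set as the call begins (- or left out, the last holds). The fingers move at their own pace and stop on an object; FORCE is the grip in N (left out, the last holds). Time passes only in rows, so rows that repeat a pose let the fingers close. It gives the time, the measured TCP pose, the force and the opening at its end, in the units of the state.
- manip.sense(): the state, without advancing time (a new reading comes with each control period).
- eyes.snapshot(name): name is "side" or "top"; returns a dict with "frame" (480x640x3 uint8, red, green, blue), "vfov" (degrees; the focal length in pixels is half the picture's height over the tangent of half this angle, whatever the lens; pixels are square), "cx", "cy" (the principal point, pixels), "rvec" (rotation vector, rad) and "tvec" (3), from world to camera coordinates, as OpenCV has them. Camera axes: x right, y down, z forward; pixel columns grow to the right and rows downward; lengths in m; the calibration is good to about 2 mm. A picture is of the moment at which its call begins. There is no depth.
- workorder.sign_off(): hands the job in, once; it reports no verdict.
The state is a dict: "t": time; "q": joint angles; "qd": joint speeds; "tau": joint torques, N m; "tcp_pos": TCP position; "tool_rot": TCP orientation; "force": force on the tool from outside, world axes, zero at the start; "ft_torque": the same for the moment, N m; "finger_gap": opening from 0.0 (shut) to 1.0 (fully open).
Only numpy, scipy, OpenCV 4.12 (cv2) and the standard library are available. Lean on these libraries where they do the work, as an engineer would, in place of code of your own. Each camera call takes 0.05 s, during which the arm holds its last target. There are 200 camera calls.

## Working session

There is one attempt and no reset: what is moved stays moved. The work goes in short steps, Python scripts to look and compute and a shell command to move; the robot and the scene stay as the last step left them, time stands still between calls to the robot, and variables do not carry over. Pictures are saved under pics/ and viewed, about 8 in all and at most 12, crops included, and the job is handed in when it is done.

```bash
mkdir -p pics
cat > h.py <<'E'
import numpy as np, cv2, pickle
from scipy.spatial.transform import Rotation as R
def snap(n):
    from station import eyes
    s=eyes.snapshot(n); pickle.dump(s,open(f'{n}.pkl','wb')); return s
def load(n): return pickle.load(open(f'{n}.pkl','rb'))
def cam(s):
    h=s['frame'].shape[0]; f=h/2/np.tan(np.radians(s['vfov'])/2)
    K=np.array([[f,0,s['cx']],[0,f,s['cy']],[0,0,1]]); M=cv2.Rodrigues(np.array(s['rvec'],float))[0]
    return K,M,np.array(s['tvec'],float).ravel()
def ray(s,p):
    K,M,t=cam(s); return -M.T@t, M.T@np.linalg.inv(K)@np.array([p[0],p[1],1.])
def onz(s,p,z):
    o,d=ray(s,p); return o+d*(z-o[2])/d[2]
def proj(s,P):
    K,M,t=cam(s); q=(M@np.atleast_2d(P).T).T+t; q=q@K.T; return q[:,:2]/q[:,2:]
def tri(s1,p1,s2,p2):
    o1,d1=ray(s1,p1);o2,d2=ray(s2,p2);d1=d1/np.linalg.norm(d1);d2=d2/np.linalg.norm(d2)
    A=np.stack([d1,-d2],1);k=np.linalg.lstsq(A,o2-o1,rcond=None)[0]
    a,b=o1+k[0]*d1,o2+k[1]*d2; return (a+b)/2,np.linalg.norm(a-b)
E
python3 - <<'E'
from h import *
from station import manip
for n in('top','side'):
    s=snap(n); cv2.imwrite(f'pics/{n}0.png',s['frame'][:,:,::-1]); print(n,s['vfov'],s['cx'],s['cy'],-cam(s)[1].T@cam(s)[2],cam(s)[1][2])
st=manip.sense();print(st, manip.hold_point_z);print(R.from_quat(st['tool_rot']).as_matrix())
E
```

```text
top 54.268006809984946 317.9002279445157 235.65418805602502 [ 0.35769193 -0.01653068  1.04210586] [ 0.20784535  0.02678548 -0.97779489]
side 50.93565523864193 319.2968098996417 243.61742183537274 [0.43408464 0.69778364 0.75027649] [ 0.11644137 -0.70144203 -0.7031504 ]
{'t': 0.1, 'q': array([-1.45850924e+00,  5.28369956e-01,  1.43379135e+00,  4.03158087e-05,
        1.18140842e+00, -1.78502426e-01]), 'qd': array([ 2.35743726e-04,  2.19812325e-04, -3.14692705e-03,  5.60656164e-04,
       -4.86730947e-05, -6.36015739e-04]), 'tau': array([ 3.08466997e-04, -4.43305457e+01, -1.78586268e+01, -1.77736360e-04,
        3.86769170e-03,  6.09505491e-06]), 'tcp_pos': array([ 0.1791562 , -0.59809124,  0.23042801]), 'tool_rot': array([-0.10240604,  0.70034458, -0.69894821,  0.10247867]), 'force': array([ 0.19500649,  0.19948387, -0.80715469]), 'ft_torque': array([-0.07817205,  0.01867649, -0.05920531]), 'finger_gap': 0.9971244511120125} 0.0187
[[-9.58022249e-01 -1.84470933e-04  2.86693804e-01]
 [-2.86693601e-01  1.96880443e-03 -9.58020304e-01]
 [-3.87717133e-04 -9.99998045e-01 -1.93904509e-03]]
```

View pics/top0.png

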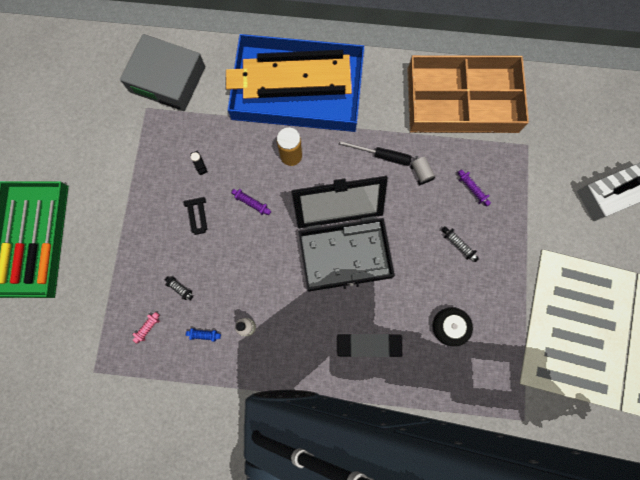

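View pics/side0.png

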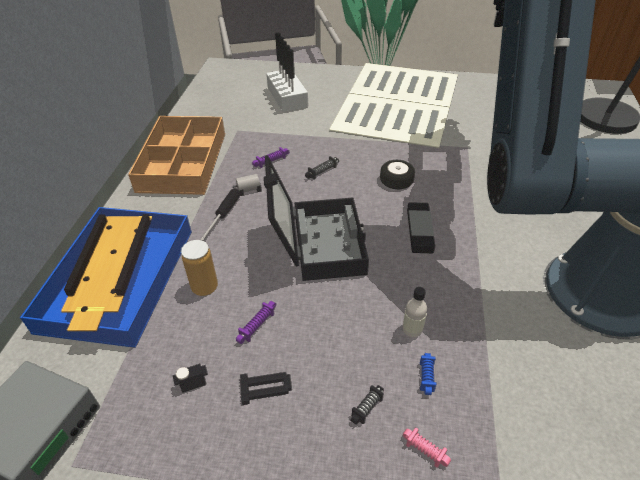

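Top picture: case at (345,250) with its lid at (340,200) leaning back. The dampers are black/grey at (460,244) and (179,288). Purple ones are at (251,202) and (474,187), pink at (147,327) and blue at (203,334). The two black ones fit the description ("dark coil, aluminium body, black seats"). I'll confirm their lengths and colours in one enlarged crop.

Run:
```python
from h import *
T,S=load('top'),load('side')
def crop(s,x,y,w,h,k):
    c=cv2.resize(s['frame'][y:y+h,x:x+w,::-1],None,fx=k,fy=k,interpolation=cv2.INTER_CUBIC)
    for i in range(0,w,10): cv2.line(c,(i*k,0),(i*k,6 if (x+i)%50 else 16),(0,255,255),1)
    for i in range(0,h,10): cv2.line(c,(0,i*k),(6 if (y+i)%50 else 16,i*k),(0,255,255),1)
    return c
im=np.zeros((600,800,3),np.uint8)
def put(c,x,y): im[y:y+c.shape[0],x:x+c.shape[1]]=c
put(crop(T,430,220,60,50,5),0,0); put(crop(T,150,265,60,50,5),0,250)
put(crop(T,280,170,125,125,4),300,0)
cv2.imwrite('pics/c1.png',im)
# masks
def blob(s,x,y,w,h,mode):
    g=s['frame'][y:y+h,x:x+w].astype(int)
    bg=np.median(g.reshape(-1,3),0)
    m=(np.abs(g-bg).sum(2)>75).astype(np.uint8)
    m=cv2.morphologyEx(m,cv2.MORPH_CLOSE,np.ones((5,5)))
    c=max(cv2.findContours(m,0,2)[0],key=cv2.contourArea)
    r=cv2.minAreaRect(c); b=cv2.boxPoints(r)+[x,y]
    return np.array(r[0])+[x,y],r[1],b
for n,t,sd in(('long',(435,220,50,48),(300,150,45,35)),('short',(158,270,42,36),(345,380,45,45))):
    a=blob(T,*t,0);b=blob(S,*sd,0)
    print(n,a[0],a[1],b[0],b[1],'tri',tri(T,a[0],S,b[0]))
    for s,q in((T,a),(S,b)):
        bx=q[2]; e=[bx[1]-bx[0],bx[2]-bx[1]]; 
        if np.linalg.norm(e[0])>np.linalg.norm(e[1]): p,q2=(bx[0]+bx[3])/2,(bx[1]+bx[2])/2
        else: p,q2=(bx[0]+bx[1])/2,(bx[2]+bx[3])/2
        A,B=onz(s,p,.012),onz(s,q2,.012); d=B-A
        print(' ends',p,q2,A[:2],B[:2],'mid',(A+B)[:2]/2,'len',np.linalg.norm(d),'ang',np.degrees(np.arctan2(d[1],d[0]))%180)
```

```text
long [459.  243.5] (48.959320068359375, 13.391633033752441) [320.47241974 168.03825569] (13.414019584655762, 39.44059371948242) tri (array([ 0.59379522, -0.30552864,  0.00776033]), np.float64(0.0013480928140095574))
 ends [440.95471764 226.95849037] [477.04528046 260.04150772] [ 0.62590544 -0.26220612] [ 0.55888939 -0.34573953] mid [ 0.59239742 -0.30397282] len 0.10709333450722157 ang 51.26109859750602
 ends [303.00355864 177.18861294] [337.94128036 158.88789916] [ 0.62967051 -0.2578421 ] [ 0.55592344 -0.34398193] mid [ 0.59279698 -0.30091201] len 0.1133962167081839 ang 49.43210556083025
short [178.52000237 288.1400013 ] (34.20000076293945, 13.200000762939453) [365.73999977 405.68000221] (19.200000762939453, 49.40000534057617) tri (array([0.42819729, 0.30579873, 0.00601699]), np.float64(0.0018280822370058188))
 ends [164.84000206 277.88000202] [192.20000267 298.39999962] [0.44604015 0.33793193] [0.40790639 0.27039902] mid [0.42697327 0.30416548] len 0.07755564797573343 ang 60.54791948438243
 ends [350.91999865 425.44000435] [380.56000137 385.92000031] [0.44867134 0.34441931] [0.40843546 0.27112129] mid [0.4285534 0.3077703] len 0.08361534211222182 ang 61.23606063598173
```

View pics/c1.png

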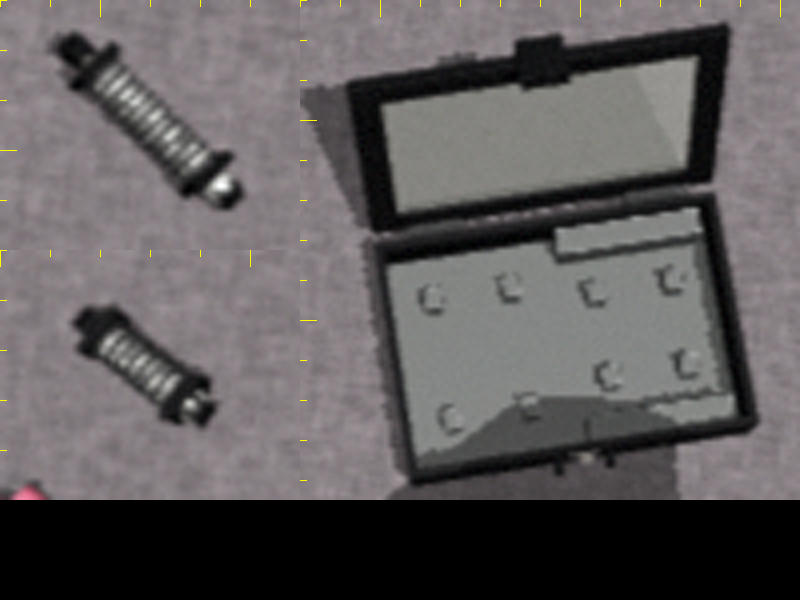

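Crop: (460,244) is the grey-spring damper, about 107 mm, so it is damper_long. (178,288) is the grey-spring one, about 78 mm, so it is damper_short. The coloured ones are excluded. Triangulated heights are 6–8 mm against about 12 expected, which is within calibration plus blob bias. Next I measure the saddles and case in both views.

Run:
```python
from h import *
T,S=load('top'),load('side')
cl=cv2.createCLAHE(4,(4,4))
def crop(s,x,y,w,h,k):
    g=cv2.cvtColor(s['frame'],cv2.COLOR_RGB2GRAY)[y:y+h,x:x+w]
    c=cv2.resize(g,None,fx=k,fy=k,interpolation=cv2.INTER_CUBIC); c=cv2.cvtColor(cl.apply(c),cv2.COLOR_GRAY2BGR)
    for i in range(0,w,10): cv2.line(c,(i*k,0),(i*k,8),(0,255,255),1)
    for i in range(0,h,10): cv2.line(c,(0,i*k),(8,i*k),(0,255,255),1)
    return c
im=np.zeros((600,800,3),np.uint8)
a=crop(S,290,195,80,85,5); im[:425,:400]=a
b=crop(T,300,225,80,65,5); im[:325,400:]=b
c=crop(S,260,150,50,125,2); im[330:580,420:520]=c
cv2.imwrite('pics/c2.png',im)
```

```text
(no output)
```

View pics/c2.png

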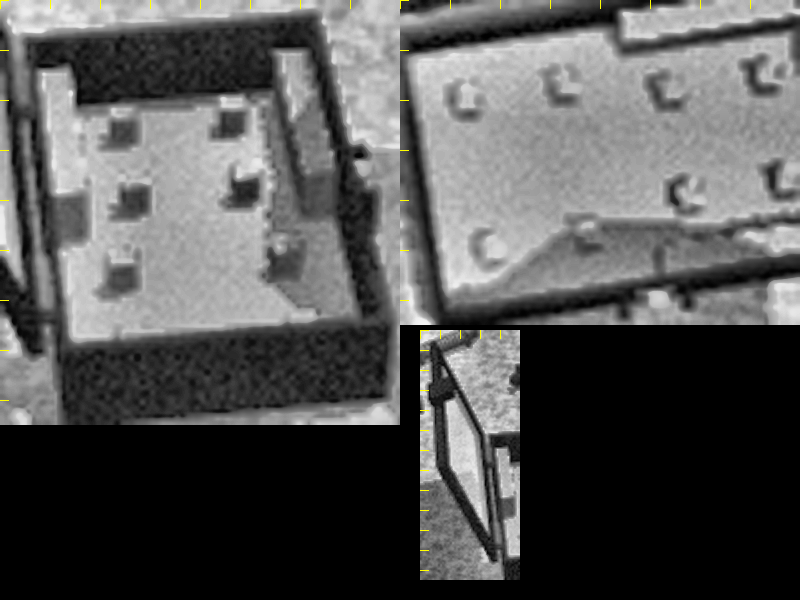

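```bash
cat > case.py <<'E'
from h import *
from scipy.optimize import least_squares
T,S=load('top'),load('side')
ft=lambda p:(300+(p[0]-400)/5-.0,225+p[1]/5); fs=lambda p:(290+p[0]/5,195+p[1]/5)
t={(34,62):(466,98),(34,28):(562,85),(24,-28):(666,90),(24,-62):(766,74),(-34,62):(490,246),(-34,28):(588,232),(-24,-28):(687,193),(-24,-62):(784,180)}
s={(34,28):(122,255),(-34,28):(290,240),(24,-28):(130,187),(-24,-28):(245,172),(24,-62):(122,118),(-24,-62):(232,105)}
if __name__=='__main__':
    for k in s: print(k,[np.round(v,4) for v in tri(T,ft(t[k]),S,fs(s[k]))])
    c,e=tri(T,(307.5,290.5),S,(368.4,259)); print('front-left rim',c,e)
    c,e=tri(T,(393.75,276.25),S,(354.4,197.4)); print('front-right rim',c,e)
    # rigid fit of saddle tops at z=.022: separate and joint
    def fit(obs):
        A=np.array([(*np.array(k)/1000,) for k,_ in obs]); P=np.array([p for _,p in obs])
        f=lambda v:(np.c_[v[0]+A[:,0]*np.cos(v[2])-A[:,1]*np.sin(v[2])*v[3],v[1]+A[:,0]*np.sin(v[2])+A[:,1]*np.cos(v[2])*v[3]]-P).ravel()
        r=least_squares(f,[.58,0,.15,1]); return np.round(r.x,4),np.round(r.fun.reshape(-1,2)*1000,1)
    to=[(k,onz(T,ft(v),.022)[:2]) for k,v in t.items()]; so=[(k,onz(S,fs(v),.022)[:2]) for k,v in s.items()]
    for o in(to,so,to+so): a,b=fit(o); print(a,np.sqrt((b**2).mean())); print(b.tolist())
    # lid: far-edge corners, top pic (348,82),(728,26) in c1 -> outer corners of leaning lid
    A=tri(T,(280+48/4,170+82/4),S,(260+15/2,150+139/2-0)); print('lid corner?',A)
E
python3 case.py
```

```text
(34, 28) [array([ 0.5639, -0.0222,  0.0203]), np.float64(0.0001)]
(-34, 28) [array([ 0.4981, -0.04  ,  0.0211]), np.float64(0.003)]
(24, -28) [array([ 0.5679, -0.0687,  0.0145]), np.float64(0.0003)]
(-24, -28) [array([ 0.5212, -0.0819,  0.0173]), np.float64(0.0015)]
(24, -62) [array([ 0.5792, -0.1125,  0.0138]), np.float64(0.0014)]
(-24, -62) [array([ 0.5319, -0.1241,  0.017 ]), np.float64(0.0008)]
front-left rim [0.44994354 0.02010786 0.04217767] 0.0017098475593982257
front-right rim [ 0.49763316 -0.15980556  0.04440826] 0.002009130154586567
[ 0.5378 -0.0532  0.2617  1.0277] 3.337195679009548
[[0.9, -2.5], [-0.4, 5.5], [2.2, -6.5], [-0.7, 3.2], [-0.3, -2.5], [-2.0, 5.8], [0.8, -5.6], [-0.4, 2.6]]
[ 0.5369 -0.0515  0.2905  0.9205] 3.8367738183704985
[[-1.4, 3.4], [0.5, 2.2], [0.7, -8.5], [1.4, -6.3], [-0.6, 4.0], [-0.5, 5.2]]
[ 0.5374 -0.0519  0.2711  0.9861] 4.064436351715064
[[0.5, -3.5], [-0.8, 5.9], [1.7, -3.8], [-1.2, 7.4], [-0.5, -4.1], [-2.2, 5.6], [0.5, -3.3], [-0.8, 6.3], [-0.8, 4.3], [0.7, 4.3], [1.3, -11.2], [1.8, -8.1], [0.0, -1.0], [-0.2, 1.1]]
lid corner? (array([0.62897806, 0.06753498, 0.16489047]), np.float64(0.000631541817413306))
```

```bash
cat > case2.py <<'E'
from case import *
def fit(obs):
    K=np.array([k for k,_ in obs])/1000.; P=np.array([p for _,p in obs])
    def f(v):
        yb=np.sign(K[:,1])*.045; y=yb+np.sign(K[:,1]-yb)*v[3]/2; x=K[:,0]
        return (np.c_[v[0]+x*np.cos(v[2])-y*np.sin(v[2]),v[1]+x*np.sin(v[2])+y*np.cos(v[2])]-P).ravel()
    r=least_squares(f,[.54,-.05,.26,.04]); return np.round(r.x,4),np.round(r.fun.reshape(-1,2)*1000,1)
to=[(k,onz(T,ft(v),.022)[:2]) for k,v in t.items()]; so=[(k,onz(S,fs(v),.022)[:2]) for k,v in s.items()]
for o in(to,so,to+so): a,b=fit(o); print(a,np.sqrt((b**2).mean()),b.tolist())
fl=np.array([.4499,.0201]);fr=np.array([.4976,-.1598]);m=(fl+fr)/2; u=fl-fr;yaw=np.arctan2(-u[0],u[1]);print('rim yaw',yaw,'centre',m+.065*np.array([np.cos(yaw),np.sin(yaw)]))
E
python3 case2.py
```

```text
[ 0.5378 -0.0532  0.2614  0.0437] 0.5989574275355469 [[0.1, 0.5], [1.0, 0.1], [0.7, -1.1], [0.1, 0.2], [-1.1, 0.5], [-0.5, 0.4], [-0.7, -0.2], [0.4, -0.4]]
[ 0.536  -0.048   0.2882  0.0459] 1.779278880145924 [[-1.3, 3.2], [0.6, 2.2], [-1.4, -1.4], [-0.7, 0.8], [1.4, -3.0], [1.4, -1.7]]
[ 0.5372 -0.0511  0.2701  0.0437] 2.2903524370092665 [[-1.1, 2.8], [0.2, 2.4], [0.3, 1.3], [0.0, 2.7], [-2.2, 2.2], [-1.2, 2.2], [-1.0, 1.8], [0.4, 1.6], [0.2, 0.7], [1.7, 0.9], [-0.1, -6.1], [0.3, -3.0], [1.3, -5.8], [1.1, -3.6]]
rim yaw 0.25918336386929947 centre [ 0.53657897 -0.05319107]
```

Case centre is (0.5375, -0.053) with yaw 0.26 from the saddles, residual 0.6 mm. The rim gives the same pose, with rim height about 43 mm and saddle tops about 14–21 mm, which is plausible. Lid is at about 1.97 rad. Moving now to damper_long.

```bash
cat > go.py <<'E'
import sys
from h import *
from station import manip
x,y,z,a=map(float,sys.argv[1:5]) # target TCP, angle of tool x (deg, mod 180)
st=manip.sense();M=R.from_quat(st['tool_rot']).as_matrix()
d=M.T@(np.array([x,y,z])-st['tcp_pos'])*100
cur=np.degrees(np.arctan2(M[1,0],M[0,0])); da=(a-cur+90)%180-90
if len(sys.argv)>5: da+=float(sys.argv[5])
print('t',round(st['t'],2),'tcp',st['tcp_pos'].round(4),'xang',round(cur,2),'gap',round(st['finger_gap']*8.54,2),'F',st['force'].round(2),'down',M[:,1].round(3))
print('shift cm',d.round(2),'turn',round(-np.radians(da),3),'q6',st['q'][5].round(2))
E
python3 go.py .5925 -.3035 .12 50.5
```

```text
t 0.1 tcp [ 0.1792 -0.5981  0.2304] xang -163.34 gap 8.52 F [ 0.2   0.2  -0.81] down [-0.     0.002 -1.   ]
shift cm [-48.04  11.09 -16.35] turn -0.591 q6 -0.18
```

```bash
python3 -m jog '[[[-10,2,-3.4],-0.12],[[-20,4.5,-6.8],-0.24],[[-30,7,-10.2],-0.36],[[-40,9,-13.6],-0.48],[[-46,10.5,-15.6],-0.56],[[-48,11,-16.35],-0.59],[[-48,11,-16.35],-0.59],[[-48,11,-16.35],-0.59],[[-48,11,-16.35],-0.59],[[-48,11,-16.35],-0.59],[[-48,11,-16.35],-0.59],[[-48,11,-16.35],-0.59],[[-48,11,-16.35],-0.59],[[-48,11,-16.35],-0.59],[[-48,11,-16.35],-0.59],[[-48,11,-16.35],-0.59]]' 4.5 30; python3 go.py .5925 -.3035 .005 50.5
python3 - <<'E'
from h import *
im=[]
for n in('top','side'):
    s=snap(n)
T,S=load('top'),load('side')
def crop(s,x,y,w,h,k): return cv2.resize(s['frame'][y:y+h,x:x+w,::-1],None,fx=k,fy=k,interpolation=cv2.INTER_CUBIC)
cv2.imwrite('pics/a1.png',np.hstack([crop(T,400,190,100,100,4),crop(S,270,90,100,100,4)]))
for s in (T,S): print(proj(s,[[.5925,-.3035,.012]]))
E
```

```text
t: 1.43
tcp_pos: [0.5914, -0.3047, 0.121]
tool_rot: [-0.302, 0.64, -0.639, 0.301]
force: [-0.4, -0.3, 0.2]
finger_gap: 0.529
t 1.43 tcp [ 0.5914 -0.3047  0.121 ] xang -129.53 gap 4.51 F [-0.41 -0.33  0.23] down [-0.001  0.    -1.   ]
shift cm [-0.16 11.6   0.02] turn -0.001 q6 0.05
[[458.65115599 243.30584188]]
[[321.11486448 167.23498329]]
```

View pics/a1.png

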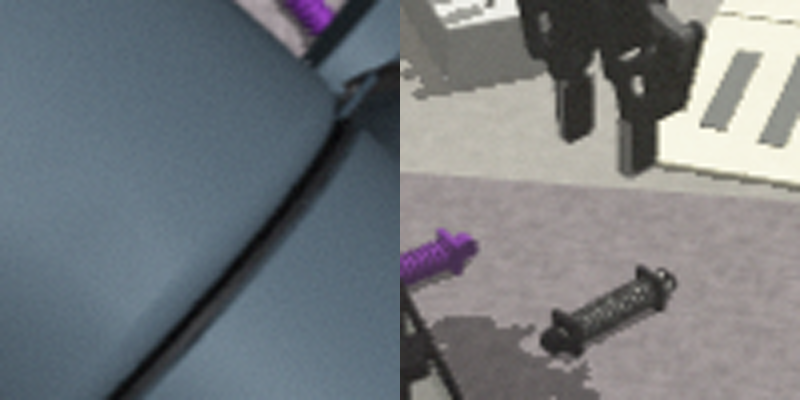

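Side view: open fingers at about (413,120) and (430,128), straddling above the damper at about (322,167). The damper is untouched. Descend and grip.

```bash
python3 -m jog '[[[-0.1,3,0],0],[[-0.1,6,0],0],[[-0.1,9,0],0],[[-0.1,10.8,0],0],[[-0.1,11.5,0],0],[[-0.1,11.5,0],0],[[-0.1,11.5,0],0],[[-0.1,11.5,0],0]]' && python3 -m jog '[[[0,0,0],0],[[0,0,0],0],[[0,0,0],0],[[0,0,0],0],[[0,0,0],0],[[0,0,0],0],[[0,0,0],0],[[0,0,0],0]]' 1.2 40; python3 go.py .5259 -.0095 .12 15
```

```text
t: 2.2
tcp_pos: [0.5937, -0.3051, 0.0082]
tool_rot: [0.301, -0.639, 0.641, -0.302]
force: [-0.5, 0.7, -0.6]
finger_gap: 0.531
t: 2.87
tcp_pos: [0.5937, -0.3043, 0.0081]
tool_rot: [0.301, -0.639, 0.64, -0.302]
force: [-1.0, -0.9, 6.2]
finger_gap: 0.215
t 2.87 tcp [ 0.5937 -0.3043  0.0081] xang -129.52 gap 1.84 F [-1.02 -0.9   6.23] down [ 0.002 -0.002 -1.   ]
shift cm [-18.43 -11.26 -23.96] turn 0.619 q6 0.05
```

```bash
python3 -m jog '[[[0,-2,0],0],[[0,-5,0],0],[[0,-8,0],0],[[0,-11,0],0],[[-2,-13,-3],0.1],[[-5,-14,-6],0.2],[[-8,-14,-10],0.3],[[-11,-14,-14],0.4],[[-14,-14,-18],0.5],[[-17,-14,-22],0.6],[[-18.3,-13,-23.7],0.62],[[-18.4,-12,-24],0.62],[[-18.4,-11,-24],0.62],[[-18.4,-10,-24],0.62],[[-18.4,-10,-24],0.62],[[-18.4,-10,-24],0.62]]'; python3 go.py .5259 -.0095 .014 15
python3 - <<'E'
from h import *
for n in('top','side'): snap(n)
T,S=load('top'),load('side')
def crop(s,x,y,w,h,k): return cv2.resize(s['frame'][y:y+h,x:x+w,::-1],None,fx=k,fy=k,interpolation=cv2.INTER_CUBIC)
cv2.imwrite('pics/a2.png',np.hstack([crop(T,270,160,130,140,3),crop(S,255,130,130,140,3)]))
c,s=np.cos(.2615),np.sin(.2615)
for d in(-.052,0,.052): print('predicted side px of axis pt',d,proj(S,[[.5259+d*c,-.0095+d*s,.116]]).round(1))
E
```

```text
t: 4.2
tcp_pos: [0.5254, -0.0102, 0.1058]
tool_rot: [0.092, -0.701, 0.701, -0.091]
force: [0.1, -0.2, -0.1]
finger_gap: 0.215
t 4.2 tcp [ 0.5254 -0.0102  0.1058] xang -165.13 gap 1.84 F [ 0.08 -0.23 -0.11] down [-0. -0. -1.]
shift cm [-0.07  9.18 -0.05] turn -0.002 q6 1.08
predicted side px of axis pt -0.052 [[359.4 214.6]]
predicted side px of axis pt 0 [[332.2 216.8]]
predicted side px of axis pt 0.052 [[304.8 219.1]]
```

View pics/a2.png

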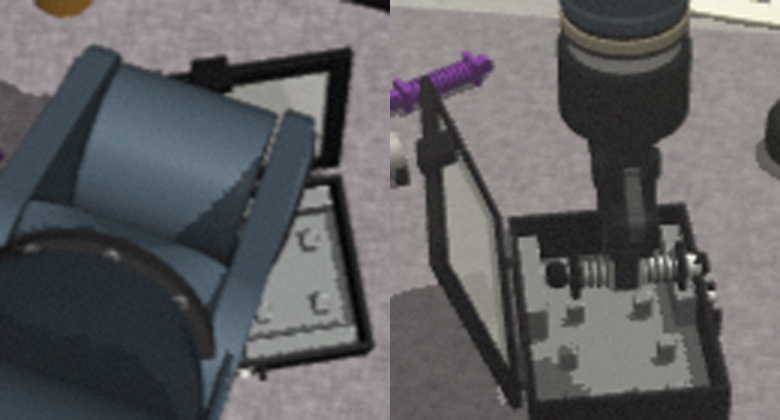

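Side: the held damper's ends are at (307,221) and (361,219). That is centred about 2 px (≈3 mm) too far toward the front, so I shift 3 mm and lower it.

```bash
python3 -m jog '[[[-0.35,2,0],0],[[-0.35,4,0],0],[[-0.35,6,0],0],[[-0.35,7.5,0],0],[[-0.35,8.5,0],0],[[-0.35,9.1,0],0],[[-0.35,9.1,0],0],[[-0.35,9.1,0],0],[[-0.35,9.1,0],0]]' && python3 -m jog '[[[0,0,0],0],[[0,0,0],0],[[0,0,0],0],[[0,0,0],0],[[0,0,0],0],[[0,-3,0],0],[[0,-7,0],0],[[0,-11,0],0],[[0,-14,0],0],[[0,-14,0],0]]' 4; python3 go.py .4275 .3055 .12 61
```

```text
t: 5.05
tcp_pos: [0.5289, -0.0084, 0.0161]
tool_rot: [0.091, -0.701, 0.701, -0.092]
force: [0.4, -0.3, -0.8]
finger_gap: 0.209
t: 5.88
tcp_pos: [0.5322, -0.0088, 0.1613]
tool_rot: [0.088, -0.699, 0.703, -0.096]
force: [0.7, -0.3, -0.2]
finger_gap: 0.467
t 5.88 tcp [ 0.5322 -0.0088  0.1613] xang -165.03 gap 3.99 F [ 0.75 -0.25 -0.2 ] down [ 0.013 -0.003 -1.   ]
shift cm [  2.05   3.91 -33.09] turn -0.803 q6 1.08
```

```bash
python3 -m jog '[[[0.2,0,-3],-0.08],[[0.5,0,-7],-0.18],[[0.8,0,-11],-0.28],[[1,0,-15],-0.4],[[1.3,0,-19],-0.5],[[1.6,0,-23],-0.6],[[1.8,0,-27],-0.7],[[2,0,-30],-0.78],[[2,0,-32],-0.8],[[2,2,-33],-0.8],[[2,4,-33],-0.8],[[2,4,-33],-0.8],[[2,4,-33],-0.8],[[2,4,-33],-0.8]]' 4; python3 go.py .4275 .3055 .008 61
python3 - <<'E'
from h import *
for n in('top','side'): snap(n)
T,S=load('top'),load('side')
def crop(s,x,y,w,h,k): return cv2.resize(s['frame'][y:y+h,x:x+w,::-1],None,fx=k,fy=k,interpolation=cv2.INTER_CUBIC)
cv2.imwrite('pics/a3.png',np.hstack([crop(T,290,180,110,125,4),crop(S,290,185,85,125,4)]))
E
```

```text
t: 7.05
tcp_pos: [0.424, 0.3053, 0.1155]
tool_rot: [0.358, -0.61, 0.61, -0.357]
force: [-0.6, -0.1, -0.1]
finger_gap: 0.469
t 7.05 tcp [0.424  0.3053 0.1155] xang -119.25 gap 4.0 F [-0.6  -0.13 -0.07] down [-0. -0. -1.]
shift cm [-0.19 10.75  0.29] turn -0.004 q6 0.92
```

View pics/a3.png

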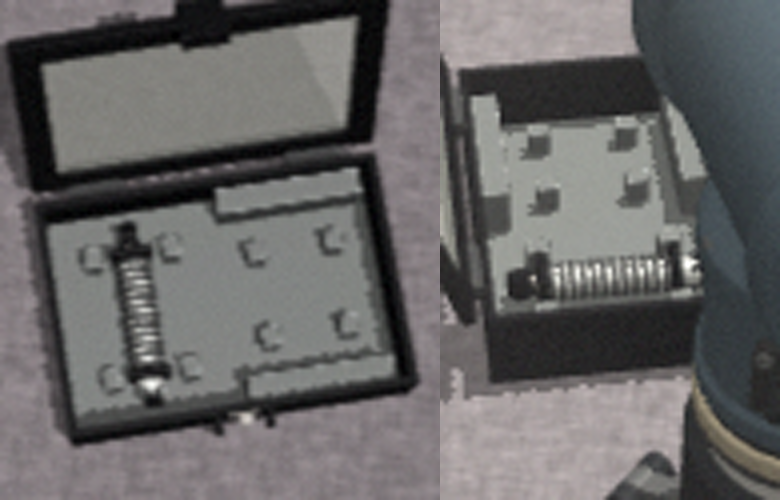

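Top crop: damper_long lies between its saddles, with its seats at about (323,241) and (327,273) between the block pairs. Now damper_short.

```bash
python3 -m jog '[[[-0.2,3,0.3],0],[[-0.2,6,0.3],0],[[-0.2,8.5,0.3],0],[[-0.2,10,0.3],0],[[-0.2,10.7,0.3],0],[[-0.2,10.7,0.3],0],[[-0.2,10.7,0.3],0],[[-0.2,10.7,0.3],0]]' && python3 -m jog '[[[0,0,0],0],[[0,0,0],0],[[0,0,0],0],[[0,0,0],0],[[0,0,0],0],[[0,0,0],0],[[0,0,0],0],[[0,0,0],0],[[0,-2,0],0],[[0,-5,0],0],[[0,-9,0],0],[[0,-13,0],0],[[0,-15,0],0],[[0,-15,0],0],[[0,-15,0],0]]' 1.2 40; python3 go.py .5491 -.0965 .15 15
```

```text
t: 7.82
tcp_pos: [0.4285, 0.3062, 0.0096]
tool_rot: [0.357, -0.61, 0.61, -0.359]
force: [0.4, -0.6, 0.2]
finger_gap: 0.468
t: 9.07
tcp_pos: [0.4279, 0.3062, 0.1599]
tool_rot: [0.357, -0.61, 0.61, -0.359]
force: [-0.5, -0.5, -1.2]
finger_gap: 0.215
t 9.07 tcp [0.4279 0.3062 0.1599] xang -119.21 gap 1.84 F [-0.54 -0.53 -1.16] down [ 0.003  0.001 -1.   ]
shift cm [29.23  0.97 30.23] turn 0.799 q6 0.92
```

```bash
python3 -m jog '[[[1,0,1],0.04],[[3,0,3],0.1],[[5.5,0,5.5],0.18],[[8,0,8],0.26],[[10.5,0,10.5],0.34],[[13,0,13],0.42],[[15.5,0,15.5],0.5],[[18,0,18],0.58],[[20.5,0,20.5],0.66],[[23,0,23],0.74],[[25.5,1,26],0.79],[[27.5,2,28.5],0.8],[[29,3,30],0.8],[[29.2,4,30.2],0.8],[[29.2,5,30.2],0.8],[[29.2,5.5,30.2],0.8],[[29.2,5.5,30.2],0.8],[[29.2,5.5,30.2],0.8]]'; python3 go.py .5491 -.0965 .016 15
python3 - <<'E'
from h import *
for n in('top','side'): snap(n)
T,S=load('top'),load('side')
def crop(s,x,y,w,h,k): return cv2.resize(s['frame'][y:y+h,x:x+w,::-1],None,fx=k,fy=k,interpolation=cv2.INTER_CUBIC)
cv2.imwrite('pics/a4.png',crop(S,280,130,100,120,5))
c,s=np.cos(.2615),np.sin(.2615)
for d in(-.038,0,.038): print('pred side px',d,proj(S,[[.5491+d*c,-.0965+d*s,.109]]).round(1))
E
```

```text
t: 10.57
tcp_pos: [0.5473, -0.0947, 0.1026]
tool_rot: [-0.093, 0.702, -0.7, 0.092]
force: [-0.2, 0.4, -1.2]
finger_gap: 0.206
t 10.57 tcp [ 0.5473 -0.0947  0.1026] xang -164.96 gap 1.76 F [-0.19  0.36 -1.21] down [-0.003  0.001 -1.   ]
shift cm [-0.15  8.66  0.24] turn 0.001 q6 0.94
pred side px -0.038 [[345.1 188.6]]
pred side px 0 [[326.6 190.1]]
pred side px 0.038 [[307.9 191.6]]
```

View pics/a4.png

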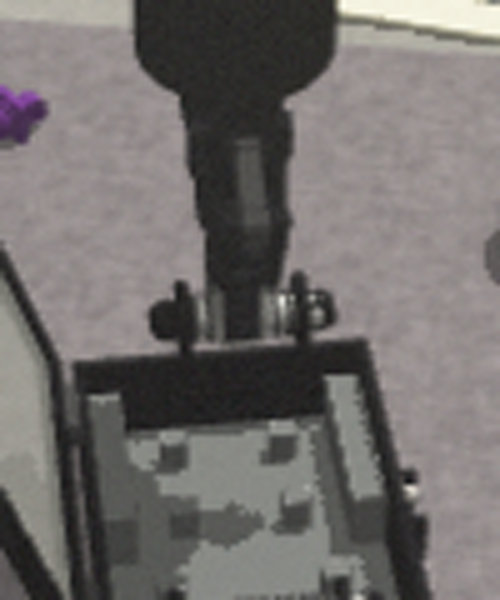

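Side: damper_short held level, ends at (310,194) and (348,192). That is centred about 4 mm front of target, so I correct by 4 mm and lower.

```bash
python3 -m jog '[[[-0.4,1,0.2],0],[[-0.4,3,0.2],0],[[-0.4,5,0.2],0],[[-0.4,6.8,0.2],0],[[-0.4,8,0.2],0],[[-0.4,8.6,0.2],0],[[-0.4,8.6,0.2],0],[[-0.4,8.6,0.2],0],[[-0.4,8.6,0.2],0]]' && python3 -m jog '[[[0,0,0],0],[[0,0,0],0],[[0,0,0],0],[[0,0,0],0],[[0,0,0],0],[[0,-3,0],0],[[0,-7,0],0],[[0,-11,0],0],[[0,-15,0],0],[[0,-19,0],0],[[0,-22,0],0],[[0,-22,0],0],[[0,-22,0],0],[[0,-22,0],0]]' 4; python3 go.py .5491 -.0965 .25 15
```

```text
t: 11.42
tcp_pos: [0.5535, -0.0975, 0.0178]
tool_rot: [0.092, -0.701, 0.701, -0.092]
force: [-0.1, 0.1, -1.5]
finger_gap: 0.214
t: 12.58
tcp_pos: [0.552, -0.097, 0.2368]
tool_rot: [-0.092, 0.701, -0.701, 0.092]
force: [-1.0, -0.5, -0.6]
finger_gap: 0.464
t 12.58 tcp [ 0.552  -0.097   0.2368] xang -165.06 gap 3.96 F [-0.97 -0.54 -0.63] down [-0.001  0.    -1.   ]
shift cm [ 0.27 -1.32 -0.13] turn -0.001 q6 0.94
```

```bash
python3 go.py .714 -.006 .25 15
python3 - <<'E'
from h import *
T=load('top'); print('can base',onz(T,(291,158),0),'cap',onz(T,(289,135),.104), 'driver tip',onz(T,(340,143),.01),'lid tab',onz(T,(280+242/4,170+42/4),.175))
E
```

```text
t 12.58 tcp [ 0.552  -0.097   0.2368] xang -165.06 gap 3.96 F [-0.97 -0.54 -0.63] down [-0.001  0.    -1.   ]
shift cm [-18.    -1.33  -4.62] turn -0.001 q6 0.94
can base [0.75888189 0.09512417 0.        ] cap [0.77042094 0.0944643  0.104     ] driver tip [ 0.8042809  -0.01621521  0.01      ] lid tab [ 0.65556822 -0.02475347  0.175     ]
```

```bash
python3 -m jog '[[[-2,-1.3,-0.5],0],[[-5,-1.3,-1.3],0],[[-9,-1.3,-2.3],0],[[-13,-1.3,-3.3],0],[[-16,-1.3,-4.1],0],[[-18,-1.3,-4.6],0],[[-18,-0.3,-4.6],0],[[-18,3,-4.6],0],[[-18,6.5,-4.6],0],[[-18,9.5,-4.6],0],[[-18,11,-4.6],0],[[-18,11,-4.6],0],[[-18,11,-4.6],0]]' 0; python3 go.py .714 -.006 .125 15
python3 - <<'E'
from h import *
for n in('top','side'): snap(n)
T,S=load('top'),load('side')
def crop(s,x,y,w,h,k): return cv2.resize(s['frame'][y:y+h,x:x+w,::-1],None,fx=k,fy=k,interpolation=cv2.INTER_CUBIC)
cv2.imwrite('pics/a5.png',np.hstack([crop(T,290,210,110,90,4),crop(S,250,195,125,90,4)[:,100:460]]))
E
```

```text
t: 13.67
tcp_pos: [0.7125, -0.0066, 0.1242]
tool_rot: [-0.094, 0.702, -0.701, 0.09]
force: [0.8, -0.3, 1.2]
finger_gap: 0.001
t 13.67 tcp [ 0.7125 -0.0066  0.1242] xang -165.08 gap 0.01 F [ 0.77 -0.32  1.21] down [-0.006  0.001 -1.   ]
shift cm [-0.16 -0.08 -0.02] turn -0.001 q6 1.14
```

View pics/a5.png

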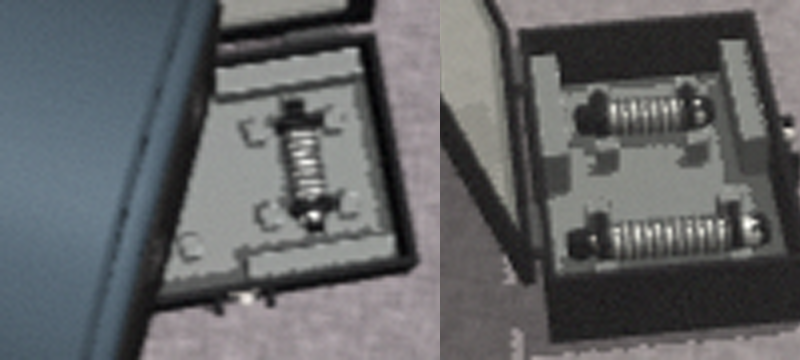

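Crop: damper_short lies between its saddles, with seats at about (364,239) and (369,263). Both dampers are resting low and the lid is still open. Now push the lid over from behind.

```bash
python3 -m jog '[[[1,-0.5,0],0],[[2.5,-1,0],0],[[4,-1,0],0],[[5,-1,0],0],[[6,-1,0],0],[[7,-1,0],0],[[8,-1,0],0],[[9,-1,0],0],[[10,-1,0],0],[[11,-1,0],0],[[12,-1,0],0],[[13,-1,0],0],[[14,-0.9,0],0],[[15,-0.7,0],0],[[15.5,-0.6,0],0],[[15.5,-0.6,0],0]]'; python3 go.py .57 -.04 .11 15
python3 - <<'E'
from h import *
snap('side'); S=load('side')
cv2.imwrite('pics/a6.png',cv2.resize(S['frame'][130:290,240:400,::-1],None,fx=3,fy=3,interpolation=cv2.INTER_CUBIC))
E
```

```text
t: 15.1
tcp_pos: [0.5638, -0.0467, 0.1337]
tool_rot: [-0.092, 0.701, -0.701, 0.091]
force: [0.2, 0.5, -0.9]
finger_gap: 0.001
t 15.1 tcp [ 0.5638 -0.0467  0.1337] xang -165.09 gap 0.01 F [ 0.17  0.46 -0.9 ] down [-0.001  0.    -1.   ]
shift cm [-0.77  2.37 -0.49] turn -0.002 q6 1.03
```

View pics/a6.png

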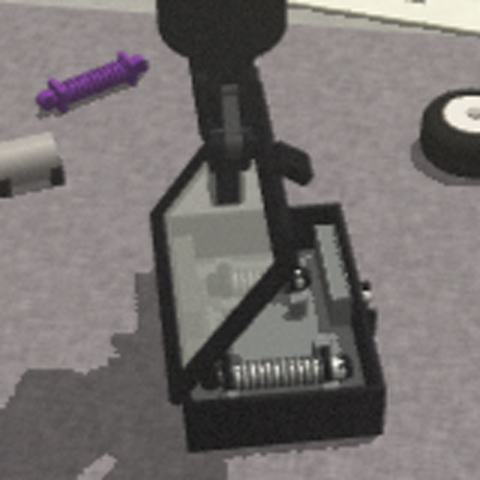

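The lid has swung past upright to about 50°, and the fingers bear on its outer face. Continue round and down.

```bash
python3 -m jog '[[[0.7,0.4,0],0],[[1.3,0.9,0],0],[[2,1.4,0],0],[[2.6,1.9,0],0],[[3.1,2.4,0],0],[[3.5,2.9,0],0],[[3.9,3.4,0],0],[[4.3,3.9,0],0],[[4.7,4.4,0],0],[[5.1,4.9,0],0],[[5.5,5.4,0],0],[[5.9,5.9,0],0],[[6.3,6.4,0],0],[[6.6,6.8,0],0],[[6.8,7.1,0],0],[[6.8,7.1,0],0]]' && python3 -m jog '[[[0,0.2,0],0],[[0,0.4,0],0],[[0,0.6,0],0],[[0,0.8,0],0],[[0,0.9,0],0],[[0,1,0],0],[[0,1,0],0],[[0,1,0],0]]'; python3 go.py .5 -.06 .053 15
```

```text
t: 16.48
tcp_pos: [0.4987, -0.064, 0.0617]
tool_rot: [-0.092, 0.701, -0.701, 0.091]
force: [-0.1, -1.2, 0.8]
finger_gap: -0.002
t: 17.15
tcp_pos: [0.4997, -0.064, 0.0529]
tool_rot: [0.092, -0.701, 0.701, -0.092]
force: [-0.7, -0.6, 6.4]
finger_gap: -0.002
t 17.15 tcp [ 0.4997 -0.064   0.0529] xang -165.04 gap -0.01 F [-0.68 -0.56  6.41] down [ 0.001 -0.    -1.   ]
shift cm [-0.13 -0.01 -0.38] turn -0.001 q6 0.96
```

```bash
python3 -m jog '[[[0,0.1,0],0],[[0,0.2,0],0],[[0,0.3,0],0],[[0,0.4,0],0],[[0,0.4,0],0],[[0,0.4,0],0]]'; python3 -m jog '[[[0,-2,0],0],[[0,-5,0],0],[[0,-9,0],0],[[-3,-13,0],0],[[-7,-17,-3],0],[[-7,-18,-7],0],[[-7,-18,-11],0],[[-7,-18,-15],0],[[-7,-18,-19],0],[[-7,-18,-23],0],[[-7,-18,-25],0],[[-7,-18,-25],0],[[-7,-18,-25],0]]'
python3 - <<'E'
from h import *
for n in('top','side'): snap(n)
T,S=load('top'),load('side')
im=np.zeros((480,800,3),np.uint8)
im[:,:400]=cv2.resize(T['frame'][190:310,290:390,::-1],(400,480),interpolation=cv2.INTER_CUBIC)
im[:,400:]=cv2.resize(S['frame'][175:295,280:380,::-1],(400,480),interpolation=cv2.INTER_CUBIC)
cv2.imwrite('pics/a7.png',im)
E
```

```text
t: 17.65
tcp_pos: [0.4998, -0.0641, 0.0523]
tool_rot: [0.091, -0.701, 0.702, -0.093]
force: [-6.4, 1.0, 34.8]
finger_gap: -0.002
t: 18.73
tcp_pos: [0.5018, 0.1973, 0.2282]
tool_rot: [0.093, -0.701, 0.701, -0.093]
force: [0.7, -0.4, -0.8]
finger_gap: 0.001
```

View pics/a7.png

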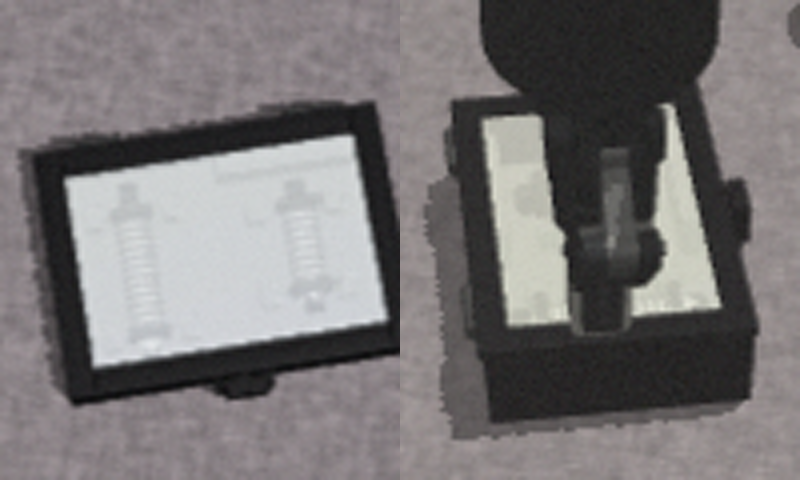

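Lid shut over both dampers, which show through the panel at (324,257) and (366,250). The press hit a hard stop at z = 0.052 with 35 N. One numeric check after release, then hand in.

Run:
```python
from h import *
from station import workorder, manip
T,S=load('top'),load('side')
p,e=tri(T,(308.75,290.75),S,(369.25,257.5)); print('lid front-left top corner',p,e)
ok=p[2]<.058
print('force',manip.sense()['force'],'ok',ok)
if ok: print(workorder.sign_off())
```

```text
lid front-left top corner [0.44907878 0.01737483 0.04381596] 0.0007717206833090246
force [-1.0008092  -0.89307986 -0.02082765] ok True
the job is handed in; nothing more can be done
None
```

I laid both dampers in their own bays, swung the lid over and pressed it shut, then handed the job in at about 19 s of the 72 s allowed. No verdict is reported.

- **Dampers:** before closing, both views showed each damper lying low between its saddles, close to bay centre. The short one is turned about 4° from the case axis, which is within the limit. They still looked in place through the clear lid afterwards.
- **Lid:** pressing met a hard stop at 52 mm with about 35 N; a shut lid's top is at 53 mm. After I let go, the front corner measured 44 mm high. That is lower than the expected 45–53 mm, but nowhere near the roughly 10 mm gap of an unlatched lid.
- **Disagreements:** the first height estimates for the dampers (6–8 mm) came out below the nominal 12 mm. The side-view saddle fit scattered about 2 mm, so I used the top-view fit (0.6 mm), which matched the rim.
- **Bystanders:** I kept the tool clear of them and felt no contact. I did not measure their positions again at the end.

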